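# Hold a limit switch's roller arm over to its stop with a screwdriver

### The job

Check the limit switch on the closed steel box: pull the screwdriver up out of its holder and, with the screwdriver, swing the switch's roller arm round counter-clockwise (seen from above) against its spring until it is fully at its stop. Finish while still holding it there with the screwdriver, pushing the arm: do not let go or put anything down. Keep the gripper and robot off the roller arm, and leave the T-handled key in its holder and the other things on the bench where they are.

Things in the scene. Friction and masses are not known exactly. Their poses are not given: they have to be found in the camera images.
- driver_grip (a point): Screwdriver: centre of its handle, on its axis; point z points from blade tip to handle end. Round black handle 27 mm across, 80 mm long; below it a steel shaft 7 mm across, 100 mm long (tip 140 mm below this point). 90 g. It stands upright, handle up, the handle's lower end resting on the rim of either of the holder's two tubes.
- driver_tip (a point): The screwdriver's blade tip, the lower end of its shaft, on its axis.
- driver: The whole screwdriver (origin at its blade tip, z towards the handle).
- rack: Tool holder, fixed: wooden board 70 x 190 x 18 mm with two upright steel tubes (23 mm outside, 15 mm bore, rims 122 mm above the bench) on its y axis, 55 mm either side of the centre. Origin: centre of the board's underside; y along its length. One tube holds the screwdriver, the other the T-handled key.
- tkey_mid (a point): T-handled hex key, bystander: centre of its cross-bar, 70 mm long, 10 mm thick, across the rack's long side (along the rack's x). It stands in the other tube, top of the bar about 152 mm above the bench.
- tkey: The whole T-handled key (origin at its lower tip).
- pivot (a point): Limit switch, fixed: vertical hinge axis of its roller arm at the arm's mid-height, 119 mm above the bench. Site x, y are the switch's axes. Below: a grey block 44 x 44 mm (top at 107 mm), centred on and standing on a closed galvanised box 107 x 107 mm (top 55 mm above the bench), both square to the axes. A short tube leaves the box to -x.
- lever (a joint): Roller arm's angle, rad: 0 at rest, 1.05 at its stop; grows counter-clockwise seen from above. At value q the arm points from the pivot at angle q - 0.525 from the switch's x axis (counter-clockwise positive). Its spring pushes back to 0: 0.05 N m at rest, 0.14 N m at the stop (2.2 N at 65 mm from the pivot).
- lever_push (a point): Point on the roller arm's centre line, 65 mm from the pivot: a good place to push. Level flat steel bar 12 mm wide, 8 mm thick (115 to 123 mm above the bench); on top of its end, 88 mm from the pivot, a black roller 22 mm across, 10 mm high. Site x points along the arm, away from the pivot; push towards point y.
- tape: Bystander: black roll of tape lying flat, 90 mm in diameter, 19 mm high; origin at the centre of its underside.
- openbox: Bystander: open galvanised box 102 x 102 x 54 mm; origin at the centre of its underside.
- coupling: Bystander: conduit coupling standing upright, 29 mm in diameter, 50 mm high; origin at the centre of its underside.

How it is judged:
By the outcome, as a careful person would: the job done as asked, in the order asked, and still so for the second after the job is handed in, while the arm keeps its last pose, push and grip.
It also fails if it takes over 51 s, if anything falls off the work surface, if the arm or the gripper's body presses on something with over 40 N, if the wrist force passes 120 N, or if a joint passes its speed limit or range.

### The arm

A 6-joint arm with a two-finger parallel gripper is mounted at the origin on the work surface. World frame = base frame: x ahead of the robot, y to its left, z up, the work surface at z = 0. Lengths are in m, angles in rad, forces in N, time in s.
With the tool pointing down it reaches from about 0.325 to 0.9 m from the base axis. Payload 6.1 kg.
Tool frame: the origin (TCP) lies midway between the tips of the shut fingers; the grasp point (between the pads) lies 19 mm behind it (ctrl.grip_point_offset is the distance from the TCP to the grasp point, in m); z points along the fingers, y is the line along which they close (so a half turn about z gives the same grasp; the last joint's range is limited). The gripper opens to 87 mm and grips with 3 to 60 N. Pads are 19 mm wide; open, the fingers measure 117 mm over their backs; the gripper's body (75 mm by 190 mm) begins 51 mm behind the grasp point.
Start: joints at [1.072, 0.22, 1.526, -0, 1.395, -0.126], TCP at [0.228, 0.582, 0.223] pointing down, gripper open.
Joint ranges: [-2.98, 2.98], [-0.91, 2.08], [0.09, 2.57], [-1.24, 4.39], [0.2, 2.65], [-2.68, 2.68]. Speed limits (rad/s): [2.57, 2.57, 3.01, 3.14, 3.14, 3.14].

### API

Orientations are given as a 3x3 rotation matrix whose columns are the frame's x, y, z axes.
In Python, from cell import ctrl gives the robot as it stands.
- The arm moves only by the tool arm_command, never from a script. Its argument "plan" is a list of rows, each a list of 2 entries, a list of its own where there are three numbers: the shift along the world's x, y, z in m, then the turn about the world's z in degrees. A call has 1 to 12 rows; each row is the pose to reach, as a shift and turn from the pose commanded when the call began; what a row does not reach only later rows make up. A row lasts 1/12 s, in which the tool goes at most 41.7 mm and 7.16 degrees, less where a joint would pass 70% of its speed; a pose out of reach is approached as far as the arm can. A call with a gripper value outside its range is refused whole. "gripper" is the opening, from 0 (shut) to 1 (fully open), set as the call begins (left out, the last holds). The fingers move at their own pace and stop on an object; "grip_force" is the grip in N (left out, the last holds). Time passes only in rows, so rows that repeat a pose let the fingers close. It gives the time, the measured TCP pose, the force, the opening and the grip force at its end, in the units of the state.
- ctrl.get_state(): the state, without advancing time (a new reading comes with each control period).
- ctrl.capture(name): name is "side" or "top" or "wrist"; returns a dict with "color" (400x640x3 uint8, red, green, blue), "depth" (400x640 float32, m along the optical axis (not along the pixel's ray), 0 where there is no reading), "fx", "fy", "cx", "cy" (pixels), "cam_to_world" (4x4, takes a point from camera to world coordinates). Camera axes: x right, y down, z forward; pixel columns grow to the right and rows downward; lengths in m; the calibration is good to about 2 mm. A picture is of the moment at which its call begins.
- ctrl.job_done(): hands the job in; it is judged then, once.
The state is a dict: "time": time; "q": joint angles; "joint_vel": joint speeds; "effort": joint torques, N m; "eef_pos": TCP position; "orientation": TCP orientation; "force": force on the tool from outside, world axes, zero at the start; "wrist_torque": the same for the moment, N m; "width": finger opening in m; "gripper_force": force on a finger pad.
Only numpy, scipy, OpenCV 4.12 (cv2) and the standard library are available. Lean on these libraries where they do the work, as an engineer would, in place of code of your own. Each camera call takes 0.05 s, during which the arm holds its last target. There are 200 camera calls.

## Working session

There is one attempt and no reset: what is moved stays moved. The work goes in short steps, Python scripts to look and compute and a tool call to move; the robot and the scene stay as the last step left them, time stands still between calls to the robot, and variables do not carry over. Pictures are saved under pics/ and viewed, at most 10 in all, crops included, and the job is handed in when it is done.

Besides the shell and the picture viewer there is one more tool, called after "Request:" in YAML: its name, and indented under it one key for each argument. arm_command: Moves the arm, as the interface text tells. Its arguments: {"type":"object","properties":{"plan":{"type":"array","items":{"type":"array"}},"gripper":{"type":"number"},"grip_force":{"type":"number"}},"required":["plan"]}

```bash
mkdir -p pics
cat > h.py <<'E'
import numpy as np, cv2
from cell import ctrl
def cap(n,f=None):
    c=ctrl.capture(n)
    if f: cv2.imwrite('pics/'+f,c['color'][:,:,::-1])
    np.savez('/tmp/'+n,**c); return c
def load(n): return np.load('/tmp/'+n+'.npz')
def cloud(c):
    v,u=np.mgrid[:400,:640]; d=c['depth']
    p=np.stack([(u-c['cx'])/c['fx']*d,(v-c['cy'])/c['fy']*d,d],-1)
    T=c['cam_to_world']; return p@T[:3,:3].T+T[:3,3]
def ray(c,u,v,z):
    T=c['cam_to_world']; r=T[:3,:3]@np.array([(u-c['cx'])/c['fx'],(v-c['cy'])/c['fy'],1])
    o=T[:3,3]; return o+r*(z-o[2])/r[2]
E
python3 - <<'E'
from h import *
a=cap('top','top.png');b=cap('side','side.png')
for c in(a,b): print(c['fx'],c['cam_to_world'].round(3).tolist())
s=ctrl.get_state();print(s['time'],s['eef_pos'],s['orientation'],s['width'],ctrl.grip_point_offset)
E
```

```text
426.2689793706479 [[-0.014, -0.983, 0.183, 0.431], [-1.0, 0.01, -0.02, -0.021], [0.018, -0.183, -0.983, 1.088], [0.0, 0.0, 0.0, 1.0]]
388.69394068716247 [[0.985, -0.088, 0.149, 0.479], [-0.172, -0.565, 0.807, -0.69], [0.013, -0.82, -0.572, 0.586], [0.0, 0.0, 0.0, 1.0]]
0.1 [0.22736635 0.58155646 0.22152464] [[-9.31310712e-01  3.64224656e-01 -8.70941558e-04]
 [ 3.64225622e-01  9.31309396e-01 -1.58303751e-03]
 [ 2.34534764e-04 -1.79151902e-03 -9.99998368e-01]] 0.08690417843684835 0.0187
```

View pics/top.png

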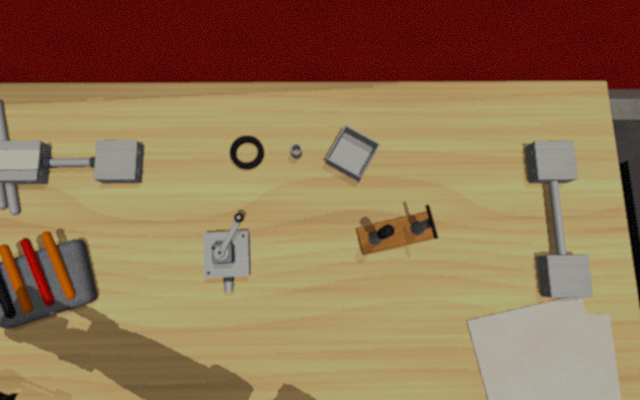

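View pics/side.png

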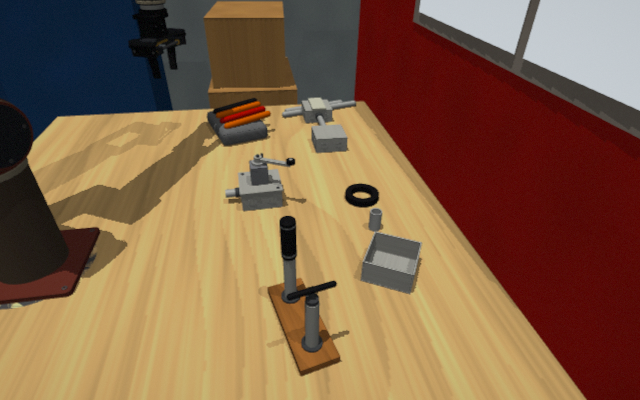

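The top view shows the switch box at (227,254) with the arm pointing to its roller at (239,216). The driver handle is near (385,232), the T-key bar near (432,222), and the rack lies between them. The side view agrees: driver top at (288,222), roller at (290,161).

Run:
```python
from h import *
for n in('top','side'):
    c=load(n);P=cloud(c);x,y,z=P[...,0],P[...,1],P[...,2];ok=c['depth']>0
    def rep(name,m):
        q=P[m&ok]
        if len(q): print(n,name,len(q),'med',np.median(q,0).round(4),'min',q.min(0).round(3),'max',q.max(0).round(3))
    D=(x>.3)&(x<.6)&(y<-.05)&(y>-.35)
    rep('handletop',D&(z>.196)&(z<.23)); rep('handle',D&(z>.16)&(z<.19)); rep('tkey',D&(y<-.2)&(z>.143)&(z<.158))
    m=D&(z>.014)&(z<.024)&ok; r=cv2.minAreaRect(P[m][:,:2].astype(np.float32)*1000);print('board',r)
    S=(x>.25)&(x<.6)&(y>.05)&(y<.4)
    m=S&(z>.05)&(z<.06)&ok; r=cv2.minAreaRect(P[m][:,:2].astype(np.float32)*1000);print('box',r)
    m=S&(z>.104)&(z<.110)&ok; r=cv2.minAreaRect(P[m][:,:2].astype(np.float32)*1000);print('block',r,m.sum())
    rep('arm',S&(z>.117)&(z<.127)); rep('roller',S&(z>.128)&(z<.14));rep('high',S&(z>.136))
    m=S&(z>.115)&(z<.14)&ok
    q=P[m];q=q[np.argsort(q[:,0])];print(q[::max(1,len(q)//25)].round(3).tolist())
c=load('top')
for nm,u,v,zz in [('roller',239,216.5,.133),('drivertop',387,231,.2),('tk1',429,208,.15),('tk2',436,238,.15),('boxc',227,254,.055)]: print(nm,ray(c,u,v,zz).round(4))
im=cv2.resize(c['color'][180:310,190:450,::-1],None,fx=3,fy=3,interpolation=cv2.INTER_CUBIC);cv2.imwrite('pics/z1.png',im)
```

```text
top handletop 124 med [ 0.5228 -0.1859  0.2011] min [ 0.51  -0.2    0.197] max [ 0.535 -0.173  0.204]
top handle 29 med [ 0.5169 -0.1763  0.1743] min [ 0.509 -0.192  0.161] max [ 0.533 -0.174  0.189]
top tkey 161 med [ 0.5454 -0.2935  0.1511] min [ 0.508 -0.305  0.144] max [ 0.584 -0.283  0.156]
board ((534.0455932617188, -237.57781982421875), (70.00116729736328, 183.88526916503906), 12.158496856689453)
box ((484.541259765625, 178.59661865234375), (107.0683822631836, 106.31130981445312), 1.5427072048187256)
block ((484.7738037109375, 177.60523986816406), (43.609378814697266, 41.740447998046875), 1.4641269445419312) 157
top arm 220 med [0.5158 0.1618 0.1233] min [0.472 0.126 0.117] max [0.563 0.199 0.127]
top roller 96 med [0.5599 0.1392 0.1327] min [0.476 0.127 0.128] max [0.573 0.193 0.139]
top high 11 med [0.5615 0.138  0.1366] min [0.552 0.133 0.136] max [0.571 0.145 0.139]
[[0.472, 0.177, 0.118], [0.478, 0.182, 0.126], [0.48, 0.185, 0.126], [0.484, 0.177, 0.133], [0.487, 0.169, 0.127], [0.489, 0.172, 0.123], [0.493, 0.18, 0.127], [0.496, 0.175, 0.122], [0.498, 0.165, 0.117], [0.5
[... 1227 characters left out ...]
16], [0.478, 0.169, 0.121], [0.481, 0.176, 0.123], [0.483, 0.177, 0.125], [0.487, 0.169, 0.118], [0.49, 0.168, 0.121], [0.493, 0.173, 0.121], [0.497, 0.163, 0.12], [0.502, 0.161, 0.121], [0.507, 0.162, 0.12], [0.512, 0.164, 0.121], [0.518, 0.152, 0.116], [0.523, 0.15, 0.117], [0.528, 0.147, 0.121], [0.533, 0.15, 0.119], [0.538, 0.151, 0.12], [0.542, 0.144, 0.122], [0.548, 0.128, 0.132], [0.55, 0.128, 0.13], [0.553, 0.132, 0.116], [0.555, 0.128, 0.126], [0.558, 0.13, 0.131], [0.561, 0.134, 0.131], [0.564, 0.138, 0.131], [0.567, 0.132, 0.12]]
roller [0.5631 0.1364 0.133 ]
drivertop [ 0.5198 -0.184   0.2   ]
tk1 [ 0.5752 -0.2897  0.15  ]
tk2 [ 0.508  -0.3011  0.15  ]
boxc [0.4836 0.176  0.055 ]
```

View pics/z1.png

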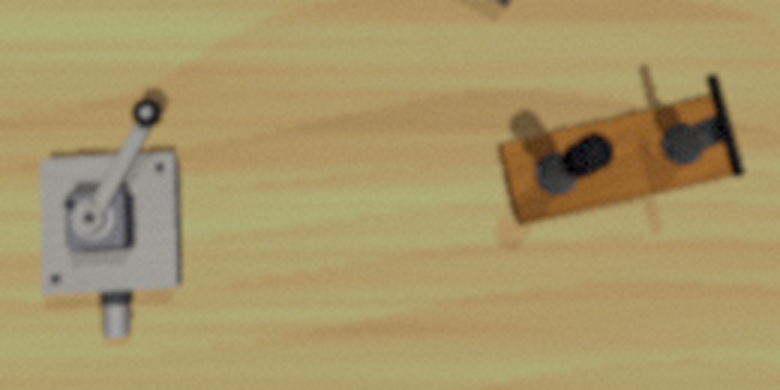

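The pivot is at about (0.482, 0.177), with the arm at rest near -28° and its stop near +32°. The driver is at about (0.5205, -0.187) and the rack yaw is about 12°. I'll move above the driver with the fingers closing along the rack's x axis.

Request:
arm_command:
  plan:
    - [[0.146,-0.385,0.04],-28]
    - [[0.146,-0.385,0.04],-28]
    - [[0.146,-0.385,0.04],-28]
    - [[0.146,-0.385,0.04],-28]
    - [[0.146,-0.385,0.04],-28]
    - [[0.146,-0.385,0.04],-28]
    - [[0.146,-0.385,0.04],-28]
    - [[0.146,-0.385,0.04],-28]
    - [[0.146,-0.385,0.04],-28]
    - [[0.146,-0.385,0.04],-28]
    - [[0.146,-0.385,0.04],-28]
    - [[0.146,-0.385,0.04],-28]
  gripper: 1

```text
time: 1.1
eef_pos: [0.3744, 0.1953, 0.2626]
orientation: [[-0.647, 0.762, 0.0], [0.762, 0.647, 0.0], [-0.0, 0.0, -1.0]]
force: [0.4, 1.0, -0.7]
width: 0.087
gripper_force: 0.0
```

Request:
arm_command:
  plan:
    - [[0.146,-0.384,0.04],-28.4]
    - [[0.146,-0.384,0.04],-28.4]
    - [[0.146,-0.384,0.04],-28.4]
    - [[0.146,-0.384,0.04],-28.4]
    - [[0.146,-0.384,0.04],-28.4]
    - [[0.146,-0.384,0.04],-28.4]
    - [[0.146,-0.384,0.04],-28.4]
    - [[0.146,-0.384,0.04],-28.4]
    - [[0.146,-0.384,0.04],-28.4]
    - [[0.146,-0.384,0.04],-28.4]
    - [[0.146,-0.384,0.04],-28.4]
    - [[0.146,-0.384,0.04],-28.4]

```text
time: 2.1
eef_pos: [0.5203, -0.1867, 0.3012]
orientation: [[-0.211, 0.977, -0.002], [0.977, 0.211, 0.002], [0.002, -0.002, -1.0]]
force: [-0.2, -0.3, 0.9]
width: 0.0872
gripper_force: 0.0
```

Run:
```python
from h import *
s=ctrl.get_state();print(s['time'],s['eef_pos'],s['orientation'][:2],s['q'])
c=cap('wrist','w1.png');print(c['cam_to_world'].round(3).tolist(),c['fx'])
P=cloud(c);m=(c['depth']>0)&(abs(P[...,2]-.2)<.006)&(np.hypot(P[...,0]-.52,P[...,1]+.187)<.04)
q=P[m];print(len(q),cv2.minEnclosingCircle(q[:,:2].astype(np.float32)*1000) if len(q) else 0)
```

```text
2.1 [ 0.52025442 -0.18673271  0.3011675 ] [[-0.21120587  0.97743966 -0.00194916]
 [ 0.97743931  0.21120928  0.00174521]] [-4.87679282e-01  8.38917072e-03  1.61084430e+00  6.29091372e-04
  1.52489889e+00 -7.00519554e-01]
[[0.977, 0.203, 0.063, 0.502], [0.212, -0.931, -0.298, -0.104], [-0.002, 0.304, -0.953, 0.463], [0.0, 0.0, 0.0, 1.0]] 279.62392635476806
557 ((519.1865844726562, -186.54637145996094), 13.3959379196167)
```

View pics/w1.png

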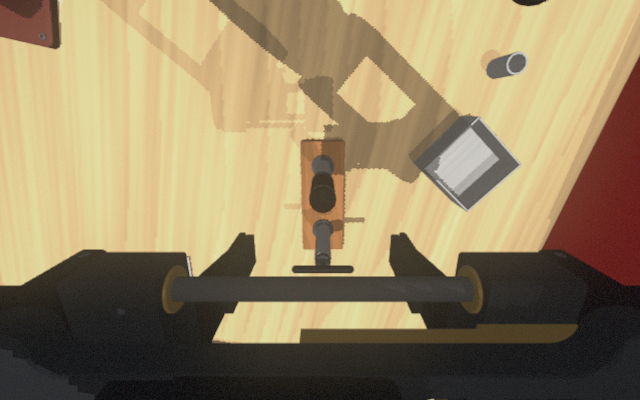

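The wrist view shows the driver handle at (322,192), midway between the fingers, with the T-key behind it near (322,268). The driver measures (0.5192, -0.1865), so the tool is aligned to about 1 mm. Next I descend and grip.

Request:
arm_command:
  plan:
    - [[-0.001,0,-0.03],0]
    - [[-0.001,0,-0.06],0]
    - [[-0.001,0,-0.085],0]
    - [[-0.001,0,-0.105],0]
    - [[-0.001,0,-0.125],0]
    - [[-0.001,0,-0.14],0]
    - [[-0.001,0,-0.152],0]
    - [[-0.001,0,-0.16],0]
    - [[-0.001,0,-0.163],0]
    - [[-0.001,0,-0.163],0]
    - [[-0.001,0,-0.163],0]

```text
time: 3.07
eef_pos: [0.5192, -0.1868, 0.1404]
orientation: [[-0.212, 0.977, 0.001], [0.977, 0.212, -0.0], [-0.001, 0.001, -1.0]]
force: [0.2, 0.1, -0.1]
width: 0.0868
gripper_force: 0.0
```

Request:
arm_command:
  plan:
    - [[0,0,0],0]
    - [[0,0,0],0]
    - [[0,0,0],0]
    - [[0,0,0],0]
    - [[0,0,0],0]
    - [[0,0,0],0]
    - [[0,0,0],0]
    - [[0,0,0],0]
    - [[0,0,0],0]
    - [[0,0,0],0]
    - [[0,0,0],0]
    - [[0,0,0],0]
  gripper: 0
  grip_force: 50

```text
time: 4.07
eef_pos: [0.5188, -0.187, 0.1396]
orientation: [[-0.212, 0.977, 0.0], [0.977, 0.212, -0.0], [-0.0, 0.0, -1.0]]
force: [-0.0, 0.3, -0.8]
width: 0.0259
gripper_force: 50.0
```

Request:
arm_command:
  plan:
    - [[0,0,0.01],0]
    - [[0,0,0.025],0]
    - [[0,0,0.045],0]
    - [[0,0,0.065],0]
    - [[0,0,0.085],0]
    - [[0,0,0.105],0]
    - [[0,0,0.125],0]
    - [[0,0,0.145],0]
    - [[0,0,0.16],0]
    - [[0,0,0.17],0]
    - [[0,0,0.17],0]
    - [[0,0,0.17],0]

```text
time: 5.07
eef_pos: [0.5187, -0.187, 0.3098]
orientation: [[-0.212, 0.977, 0.001], [0.977, 0.212, -0.0], [-0.0, 0.0, -1.0]]
force: [-0.4, 0.2, -1.6]
width: 0.0258
gripper_force: 50.0
```

Run:
```python
from h import *
s=ctrl.get_state();print(s['eef_pos'],s['force'],s['width'])
c=cap('side','side2.png');P=cloud(c)
for lo,hi in((.16,.185),(.19,.21),(.21,.235),(.235,.26),(.28,.31)):
    m=(c['depth']>0)&(P[...,2]>lo)&(P[...,2]<hi)&(np.hypot(P[...,0]-.519,P[...,1]+.187)<.03)
    q=P[m];print(lo,len(q),np.median(q,0) if len(q) else 0,q[:,2].min() if len(q) else 0)
```

```text
[ 0.51868483 -0.18699596  0.30977209] [-0.396257    0.18942267 -1.61597634] 0.025782179149038045
0.16 0 0 0
0.19 43 [ 0.51715542 -0.19011298  0.19952858] 0.1902837275713155
0.21 54 [ 0.51708238 -0.19051877  0.22417974] 0.21020900800853165
0.235 61 [ 0.51721889 -0.19036323  0.24676726] 0.23551836339022758
0.28 234 [ 0.51684712 -0.19891407  0.30065307] 0.2803888940823517
```

View pics/side2.png

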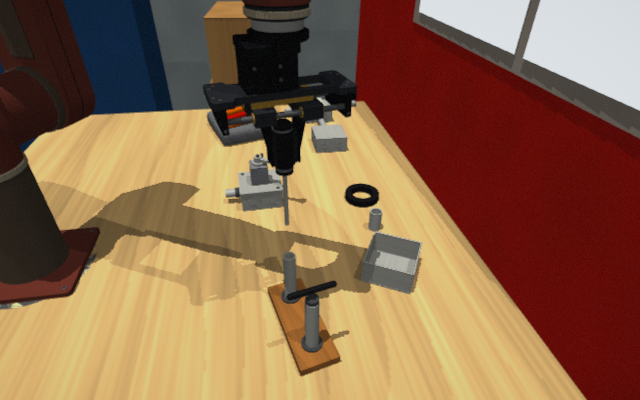

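The driver is out, vertical and centred in the grip, with its tip near z 0.193, and the T-key is undisturbed. I'll carry it to the clockwise side of the arm, turning so the push runs along the closing axis.

Request:
arm_command:
  plan:
    - [[0,0.01,0],4]
    - [[0,0.035,0],11]
    - [[0,0.07,0],18]
    - [[0,0.1,0],25]
    - [[0,0.13,0],32]
    - [[0,0.16,0],39]
    - [[0,0.19,0],46]
    - [[0,0.22,0],53]
    - [[0,0.25,0],60]
    - [[0,0.275,0],67]
    - [[-0.001,0.295,0],74]
    - [[-0.001,0.305,0],80]

```text
time: 6.12
eef_pos: [0.5164, 0.1205, 0.3076]
orientation: [[-0.999, -0.047, -0.003], [-0.047, 0.999, 0.001], [0.003, 0.001, -1.0]]
force: [0.2, 0.4, -1.6]
width: 0.0263
gripper_force: 50.0
```

Request:
arm_command:
  plan:
    - [[0,0,0],7]
    - [[0,0,0],14]
    - [[0,0,0],20]
    - [[0,0,-0.01],20]
    - [[0,0,-0.03],20]
    - [[0,0,-0.05],20]
    - [[0,0,-0.07],20]
    - [[0,0,-0.09],20]
    - [[0,0,-0.105],20]
    - [[0,0,-0.115],20]
    - [[0,0,-0.12],20]
    - [[0,0,-0.12],20]

```text
time: 7.12
eef_pos: [0.5164, 0.1179, 0.1875]
orientation: [[-0.926, -0.377, -0.003], [-0.377, 0.926, -0.0], [0.003, 0.001, -1.0]]
force: [-0.2, 0.4, -1.0]
width: 0.0258
gripper_force: 50.0
```

Run:
```python
from h import *
s=ctrl.get_state();print(s['time'],s['eef_pos'],s['force'],s['wrist_torque'],s['width'])
c=cap('side')
cv2.imwrite('pics/s3.png',cv2.resize(c['color'][40:240,180:400,::-1],None,fx=3,fy=3,interpolation=cv2.INTER_CUBIC)[:600])
```

```text
7.1167 [0.51642545 0.11789008 0.18748932] [-0.1518952   0.39455927 -1.0312624 ] [0.00918884 0.064721   0.02009337] 0.025838159657109082
```

View pics/s3.png

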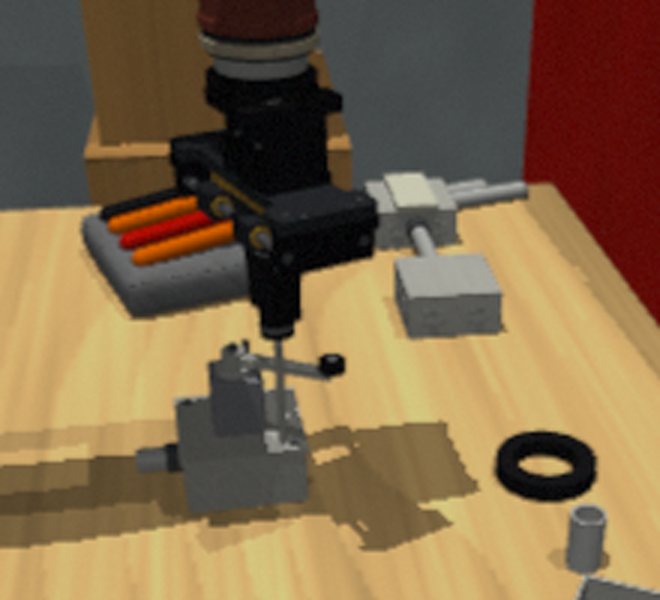

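The shaft at (280,380) in the crop stands on the clockwise side of the roller arm, and the fingers are well above it. I'll sweep along the arc now.

Request:
arm_command:
  plan:
    - [[0.004,0.004,0],0]
    - [[0.007,0.009,0],0]
    - [[0.011,0.013,0],0]
    - [[0.015,0.017,0],0]
    - [[0.019,0.022,0],0]
    - [[0.022,0.026,0],0]
    - [[0.025,0.031,0],0]
    - [[0.027,0.036,0],0]
    - [[0.029,0.041,0],0]
    - [[0.03,0.047,0],0]
    - [[0.03,0.047,0],0]
    - [[0.03,0.047,0],0]

```text
time: 8.17
eef_pos: [0.5477, 0.1653, 0.1894]
orientation: [[-0.925, -0.379, 0.0], [-0.379, 0.925, -0.0], [-0.0, -0.0, -1.0]]
force: [-0.1, -1.9, -2.0]
width: 0.0262
gripper_force: 50.0
```

Request:
arm_command:
  plan:
    - [[0.001,0.006,0],0]
    - [[0.001,0.012,0],0]
    - [[0.001,0.018,0],0]
    - [[0,0.023,0],0]
    - [[-0.001,0.027,0],0]
    - [[-0.003,0.0315,0],0]
    - [[-0.004,0.034,0],0]
    - [[-0.004,0.034,0],0]
    - [[-0.004,0.034,0],0]

```text
time: 8.92
eef_pos: [0.5439, 0.1993, 0.1898]
orientation: [[-0.925, -0.379, 0.001], [-0.379, 0.925, 0.0], [-0.001, -0.0, -1.0]]
force: [1.0, -3.0, -1.5]
width: 0.0259
gripper_force: 50.0
```

Run:
```python
from h import *
s=ctrl.get_state();print(s['time'],s['eef_pos'],s['force'],s['wrist_torque'],s['width'])
c=cap('side')
cv2.imwrite('pics/s4.png',cv2.resize(c['color'][100:220,210:330,::-1],None,fx=5,fy=5,interpolation=cv2.INTER_CUBIC))
P=cloud(c);m=(c['depth']>0)&(P[...,2]>.08)&(P[...,2]<.14)&(P[...,0]>.505)&(P[...,1]>.1)&(P[...,0]<.6)&(P[...,1]<.27)
q=P[m];print(q[::max(1,len(q)//40)].round(3).tolist())
```

```text
8.9167 [0.54391939 0.19929757 0.18979823] [ 1.01156874 -3.02591426 -1.5415466 ] [-0.30901206 -0.46534057  0.02946934] 0.025879592548937524
[[0.556, 0.227, 0.131], [0.55, 0.226, 0.129], [0.56, 0.214, 0.134], [0.549, 0.217, 0.13], [0.56, 0.216, 0.13], [0.54, 0.198, 0.138], [0.554, 0.211, 0.13], [0.564, 0.208, 0.131], [0.545, 0.197, 0.135], [0.556, 0.207, 0.129], [0.567, 0.209, 0.128], [0.549, 0.211, 0.125], [0.559, 0.209, 0.125], [0.539, 0.192, 0.132], [0.551, 0.212, 0.121], [0.561, 0.206, 0.123], [0.538, 0.208, 0.122], [0.548, 0.208, 0.121], [0.558, 0.206, 0.121], [0.535, 0.203, 0.122], [0.545, 0.196, 0.124], [0.556, 0.207, 0.118], [0.522, 0.204, 0.119], [0.532, 0.201, 0.12], [0.542, 0.195, 0.122], [0.553, 0.21, 0.114], [0.514, 0.196, 0.121], [0.524, 0.199, 0.118], [0.534, 0.199, 0.118], [0.544, 0.195, 0.119], [0.511, 0.189, 0.122], [0.521, 0.191, 0.12], [0.532, 0.198, 0.116], [0.541, 0.193, 0.117], [0.511, 0.19, 0.119], [0.521, 0.194, 0.116], [0.531, 0.196, 0.114], [0.508, 0.185, 0.119], [0.518, 0.187, 0.117], [0.541, 0.196, 0.11], [0.511, 0.189, 0.114], [0.541, 0.195, 0.108], [0.541, 0.195, 0.105], [0.541, 0.196, 0.099], [0.541, 0.197, 0.092], [0.541, 0.198, 0.086], [0.543, 0.196, 0.084], [0.545, 0.196, 0.08]]
```

View pics/s4.png

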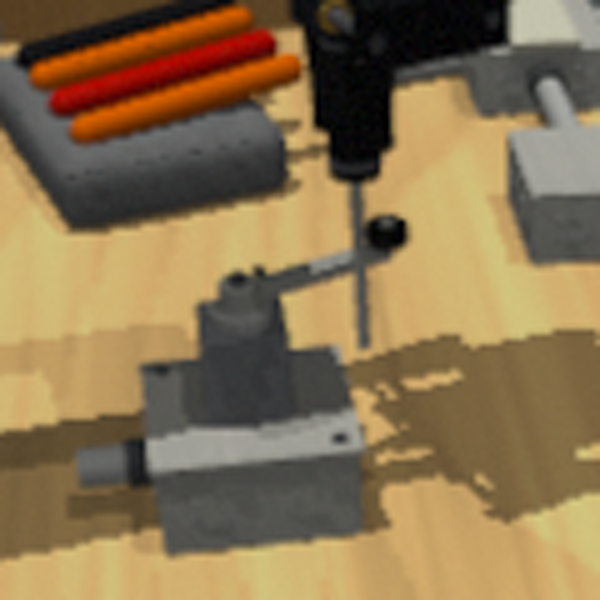

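The shaft at (360,250) in the crop is pushing the arm just inside the roller, and the arm is close to its stop. I'll advance in small steps and watch the force.

Request:
arm_command:
  plan:
    - [[-0.0005,0.001,0],0]
    - [[-0.001,0.002,0],0]
    - [[-0.001,0.003,0],0]
    - [[-0.001,0.003,0],0]
    - [[-0.001,0.003,0],0]
    - [[-0.001,0.003,0],0]

```text
time: 9.47
eef_pos: [0.5427, 0.2021, 0.1897]
orientation: [[-0.926, -0.378, 0.0], [-0.378, 0.926, 0.0], [-0.0, -0.0, -1.0]]
force: [0.9, -1.6, 0.1]
width: 0.0264
gripper_force: 50.0
```

Request:
arm_command:
  plan:
    - [[-0.0005,0.001,0],0]
    - [[-0.001,0.002,0],0]
    - [[-0.001,0.002,0],0]
    - [[-0.001,0.002,0],0]
    - [[-0.001,0.002,0],0]

```text
time: 9.88
eef_pos: [0.5416, 0.2041, 0.1896]
orientation: [[-0.926, -0.379, 0.0], [-0.379, 0.926, 0.0], [-0.0, -0.0, -1.0]]
force: [1.6, -0.7, -0.2]
width: 0.026
gripper_force: 50.0
```

Request:
arm_command:
  plan:
    - [[-0.0005,0.001,0],0]
    - [[-0.001,0.002,0],0]
    - [[-0.001,0.002,0],0]
    - [[-0.001,0.002,0],0]
    - [[-0.001,0.002,0],0]

```text
time: 10.3
eef_pos: [0.5409, 0.2055, 0.1896]
orientation: [[-0.926, -0.378, 0.001], [-0.378, 0.926, -0.001], [-0.0, -0.001, -1.0]]
force: [3.3, -3.5, 0.0]
width: 0.026
gripper_force: 50.0
```

Run:
```python
from h import *
s=ctrl.get_state();print(s['time'],s['eef_pos'],s['force'],s['wrist_torque'],s['width'])
c=cap('side');P=cloud(c);ok=c['depth']>0
x,y,z=P[...,0],P[...,1],P[...,2]
m=ok&(z>.112)&(z<.128)&(x>.505)&(x<.53)&(y>.15)&(y<.25)
q=P[m][:,:2].astype(np.float32);l=cv2.fitLine(q,cv2.DIST_HUBER,0,.01,.01).ravel();print(len(q),l,np.degrees(np.arctan2(l[1],l[0])))
m=ok&(z>.075)&(z<.11)&(np.hypot(x-.541,y-.205)<.03);print('shaft low',np.median(P[m],0))
c=cap('top');P=cloud(c);hsv=c['color'].max(2)
m=(P[...,2]>.126)&(P[...,2]<.14)&(P[...,0]>.52)&(np.hypot(P[...,0]-.4825,P[...,1]-.1765)<.11);print('roller',m.sum(),np.median(P[m],0) if m.any() else 0)
```

```text
10.3 [0.54093534 0.20554992 0.18958976] [ 3.32751873 -3.529262    0.01217158] [-0.97535012 -0.69550437  0.07127722] 0.025969888557474872
51 [0.7481727  0.663504   0.5205695  0.19916725] 41.56766
shaft low [0.53898291 0.2024642  0.09412741]
roller 2 [0.52498179 0.20035401 0.12689613]
```

Request:
arm_command:
  plan:
    - [[-0.0005,0.001,0],0]
    - [[-0.001,0.002,0],0]
    - [[-0.001,0.002,0],0]
    - [[-0.001,0.002,0],0]
    - [[-0.001,0.002,0],0]
    - [[-0.001,0.002,0],0]

```text
time: 10.9
eef_pos: [0.5405, 0.2063, 0.1896]
orientation: [[-0.926, -0.378, 0.002], [-0.378, 0.926, -0.003], [-0.0, -0.003, -1.0]]
force: [5.4, -7.8, 0.4]
width: 0.0263
gripper_force: 50.1
```

Run:
```python
from h import *
s=ctrl.get_state();print(s['time'],s['eef_pos'],s['force'],s['wrist_torque'],s['width'])
c=cap('side')
cv2.imwrite('pics/s5.png',cv2.resize(c['color'][100:220,210:330,::-1],None,fx=5,fy=5,interpolation=cv2.INTER_CUBIC))
```

```text
10.9 [0.54050884 0.20634558 0.18962327] [ 5.39405607 -7.78745639  0.37271295] [-1.85053215 -1.13152317 -0.0155075 ] 0.026326139494873987
```

View pics/s5.png

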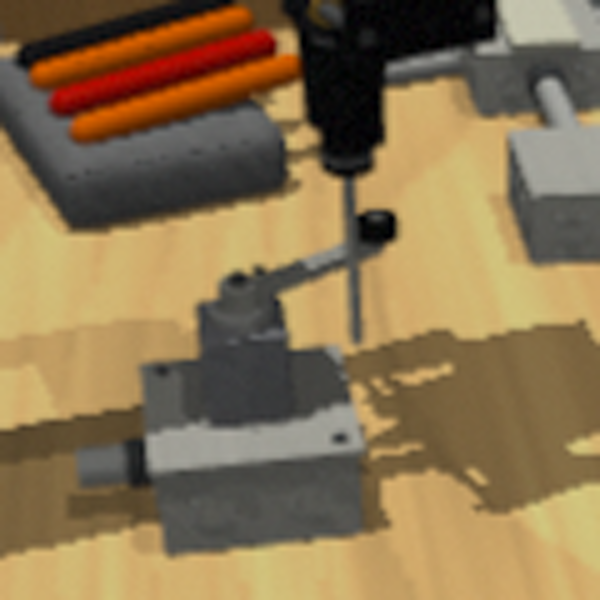

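Request:
arm_command:
  plan:
    - [[0,0,0],0]
    - [[0,0,0],0]
    - [[0,0,0],0]
    - [[0,0,0],0]
    - [[0,0,0],0]
    - [[0,0,0],0]

```text
time: 11.45
eef_pos: [0.5405, 0.2063, 0.1896]
orientation: [[-0.926, -0.378, 0.002], [-0.378, 0.926, -0.003], [-0.0, -0.003, -1.0]]
force: [4.8, -7.1, -0.1]
width: 0.026
gripper_force: 50.1
```

```bash
python3 -c "
from cell import ctrl
s=ctrl.get_state();print(s['force'],s['eef_pos']);print(ctrl.job_done())"
```

```text
[ 4.81098547 -7.096383   -0.07453412] [0.54052711 0.20632667 0.18962942]
the job is handed in; nothing more can be done
None
```

I pulled the screwdriver from its holder and swung the roller arm counter-clockwise until it stopped moving; the screwdriver still holds it there at about 8.6 N (spring about 2.2 N), and I handed the job in at about 11.5 s.

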